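# Start the sectioning saw

### The arm

A 6-joint arm with a two-finger parallel gripper is mounted at the origin on a cart in front of the work surface, level with it; the furniture and walls round the work are solid. World frame = base frame: x ahead of the robot, y to its left, z up, the work surface at z = 0. Lengths are in m, angles in rad, forces in N, time in s.
With the tool pointing down it reaches from about 0.225 to 0.875 m from the base axis. Payload 3.4 kg.
Tool frame: the origin (TCP) lies at the very end of the fingers, on their centre line; the grasp point (between the pads) lies 19 mm behind it; z points along the fingers, y is the direction in which the jaws open and shut (so a half turn about z gives the same grasp; the last joint's range is limited). The gripper opens to 85 mm and grips with 20 to 120 N. Pads are 22 mm wide; open, the fingers measure 114 mm over their backs; the gripper's body (76 mm by 85 mm) begins 54 mm behind the grasp point. The pads swing forward as they close: fully open they stand 13 mm farther back than shut.
Start: joints at [-1.263, 0.276, 1.505, -0, 1.361, -0.121], TCP at [0.239, -0.523, 0.231] pointing down, gripper open.
Joint ranges: [-2.89, 2.89], [-0.75, 2.08], [0.22, 2.7], [-1.18, 4.32], [0.11, 2.71], [-2.7, 2.7]. Speed limits (rad/s): [2.57, 2.57, 3.14, 3.14, 3.14, 3.14].

### API

Orientations are given as a unit quaternion [w, x, y, z].
In Python, from rig import get_state, get_image, camera_model, sign_off gives the robot as it stands. The module is installed in compiled form; this text tells all that it offers.
- The arm moves only by the tool drive_tool, never from a script. Its argument "motion" is text: rows parted by semicolons, each of 7 numbers parted by spaces: the turn, a rotation vector about the tool's x, y, z in degrees, then the shift along the tool's x, y, z in m, then the opening in per cent of the stroke, from 0 (shut) to 100 (fully open). In form: wx wy wz tx ty tz hand; .... A call has 1 to 12 rows; each row shifts and turns the pose as measured when the row begins, along the tool's axes as they then stand; what a row does not reach is not made up. A row lasts 1/8 s, in which the tool goes at most 62.5 mm and 10.7 degrees, less where a joint would pass 70% of its speed; a pose out of reach is approached as far as the arm can. A call is refused whole if a number of a shift passes 0.0625 or a number of a turn 10.7, either way. A call with a gripper value outside its range is refused whole. The fingers move at their own pace and stop on an object; "newtons" is the grip in N (left out, the last holds). Time passes only in rows, so rows that do not move let the fingers close. It gives the time, the measured TCP pose, the force and the opening at its end, in the units of the state.
- get_state(): the state, without advancing time (a new reading comes with each control period).
- get_image(name): name is "scene" or "top" or "wrist"; returns (picture, depth): 384x512x3 uint8, red, green, blue; 384x512 float32, m along the optical axis (not along the pixel's ray), 0 where there is no reading.
- camera_model(name): a dict with "camera_matrix" (3x3 intrinsics, pixels), "cam_to_world" (4x4, takes a point from camera to world coordinates); the wrist camera has in their place "T_tool_cam" (4x4, takes a point from camera to tool coordinates, whose origin is the TCP and whose axes are the flange's). Camera axes: x right, y up, looking along -z (the intrinsics and any distortion apply to the point x, -y, -z); pixel columns grow to the right and rows downward; lengths in m; the calibration is good to about 2 mm. The wrist camera is an equidistant fisheye: a pixel r from the principal point sees the ray r / f radians off the axis. A picture is of the moment at which its call begins: read the wrist's pose just before it. camera_model takes no time and is no camera call.
- sign_off(): hands the job in, once; it reports no verdict.
The state is a dict: "clock": time; "qpos": joint angles; "qd": joint speeds; "effort": joint torques, N m; "position": TCP position; "ee_rot": TCP orientation; "contact_force": force on the tool from outside, world axes, zero at the start; "moment": the same for the moment, N m; "width": finger opening in m.
Only numpy, scipy, OpenCV 4.12 (cv2) and the standard library are available. Lean on these libraries where they do the work, as an engineer would, in place of code of your own. Each camera call takes 0.05 s, during which the arm holds its last target.

### The job

Start the small sectioning saw: push its clear hood fully down, then switch the red mains rocker on by pressing its raised end until it flips over, then press the green start key until it clicks and stays in, so that the red stop key beside it stands out. All this needs is pushing with the closed fingertips: pick nothing up, and leave everything else on the bench where it is.

Things in the scene. Friction and masses are not known exactly. Their poses are not given: they have to be found in the camera images.
- saw: the white bench saw, fixed to the bench, 270 (x) x 250 (y) x 162 mm high with the hood shut; origin at the centre of its footprint on the bench, x towards its back (hinge side), y to its left as seen from the front, z up. Its controls are on the low sloping console along its front (-x) edge: from left (+y) to right a red rocker, a green key, a red key and a small black dial (a dummy). The console top slopes up towards the back at 8 degrees; its middle is 95 mm above the bench
- saw_hood (a joint): angle of the clear hood, rad: 0 fully shut, grows as the front rises; starts 0.35 to 0.65. The hinge is stiff: the hood stays where it is left and about 2 N down on the bar closes it
- hood_bar (a point): middle of the black round handle bar (12 mm thick, 110 mm long along the saw's y) across the front of the hood; the point is on the bar's axis, moves with the hood, 168 mm from the hinge axis; level with the hinge (150 mm above the bench) when shut. The bar stands 18 mm ahead of the hood's front
- hood_hinge (a point): middle of the hood's hinge axis at the back of the saw, 150 mm above the bench; the axis runs along the saw's y
- mains_rocker (a joint): angle of the mains rocker, rad: 0 off (near end raised), 0.4 on (near end down). It snaps over its centre at 0.2 and stays; about 4 N flips it
- rocker_end (a point): point on the top of the rocker's near half (towards the saw's front, -x), marked with a small white dot, 17 mm from the middle of the rocker: the place to press, straight down. It moves with the rocker: about 15.5 mm above the console when off, 9 mm when on (6.5 mm down, 5 mm forward). The red paddle is 44 mm (saw's x) by 26 mm, its top a shallow V over the pivot, which runs along the saw's y; the black frame round it stands 4.5 mm above the console
- start_key (a joint): travel of the green start key, m: 0 out (as found), 0.007 fully in. It snaps over at half travel and stays in; about 4 N moves it. It presses at right angles to the sloping console
- start_top (a point): middle of the top of the green start key (round, 25 mm across), moves with it; 16.5 mm above the console when out, 9.5 mm when in; its surround stands 6 mm above the console
- stop_key (a joint): travel of the red stop key, m: 0 in (as found), 0.007 standing out. A linkage makes it equal to start_key: it comes out as the green key goes in, and pressing it would push the green key out again
- stop_top (a point): middle of the top of the red stop key (round, 25 mm across), 56 mm to the right (-y of the saw) of the green key; moves with it
- mount_green: loose bystander: green round resin mount, 30 mm across, 19 mm high; origin at the centre of its underside
- mount_red: loose bystander: dark red round resin mount, 30 mm across, 13 mm high; origin at the centre of its underside
- mount_black: loose bystander: black round resin mount, 30 mm across, 16 mm high; origin at the centre of its underside
- hex_test_block: loose bystander: bare metal hexagonal block, 59 mm across, 12 mm high; origin at the centre of its underside
- loupe: loose bystander: folded pocket loupe, 26 x 37 x 16 mm; origin at the centre of its underside
- cleaner_bottle: loose bystander: small white bottle with a blue cap, 36 mm across, 98 mm high, upright; origin at the centre of its underside
- gold_tube: loose bystander: slim gold-coloured tube, 15 mm across, 46 mm high, upright; origin at the centre of its underside

How it is judged:
On the way, in this order (a step that is already met when the one before it is completed fails the run):
1. the hood is pushed fully shut (value of joint saw_hood below 0.04 rad), for 0.1 s.
2. the mains rocker is flipped on (value of joint mains_rocker above 0.33 rad), for 0.1 s.
3. the green start key is pressed in (value of joint start_key above 0.0055 m), for 0.1 s.
At the end, for the whole second after the job is handed in: hood shut to within 0.04 rad, rocker flipped on (over 0.33 of 0.4 rad), green key latched in and red key standing out (over 5.5 of 7 mm) (value of joint saw_hood below 0.04 rad and value of joint mains_rocker above 0.33 rad and value of joint each of start_key, stop_key above 0.0055 m); the robot touches nothing.
It fails at once if mains switched on or start pressed in with the hood not shut (value of joint saw_hood above 0.08 rad and (value of joint mains_rocker above 0.2 rad or value of joint start_key above 0.0035 m)).
It fails at once if start pressed in before the mains was on (value of joint mains_rocker below 0.2 rad and value of joint start_key above 0.0035 m).
It fails at once if a bystander was lifted, carried or shifted by more than 20 mm (distance of any of mount_green, mount_red, mount_black, hex_test_block, loupe, cleaner_bottle, gold_tube from where it was at the start of the episode above 0.02 m).
It fails at once if a standing bottle or tube was tipped (angle between any of cleaner_bottle, gold_tube's own z axis and vertical above 0.4 rad).
It also fails if it takes over 38 s, if anything falls off the work surface, if the arm or the gripper's body presses on something with over 40 N, if the wrist force passes 120 N, or if a joint passes its speed limit or range.

## Working session

There is one attempt and no reset: what is moved stays moved. The work goes in short steps, Python scripts to look and compute and a tool call to move; the robot and the scene stay as the last step left them, time stands still between calls to the robot, and variables do not carry over. Pictures are saved under pics/ and viewed, and the job is handed in when it is done.

Besides the shell and the picture viewer there is one more tool, called after "Request:" by a JSON object that holds its "name" and its "arguments". drive_tool: Moves the arm, as the interface text tells. Its arguments: {"type":"object","properties":{"motion":{"type":"string"},"newtons":{"type":"number"}},"required":["motion"]}

```bash
mkdir -p pics; cat > h.py <<'E'
import numpy as np,cv2
from rig import *
def grab(n,tag):
    s=get_state(); im,d=get_image(n); np.savez(f'{tag}.npz',im=im,d=d,p=s['position'],q=s['ee_rot'])
    cv2.imwrite(f'pics/{tag}.png',cv2.cvtColor(im,cv2.COLOR_RGB2BGR)); return im,d
def world(n,d,u,v,z=None):
    m=camera_model(n);K=np.array(m['camera_matrix']);T=np.array(m['cam_to_world'])
    z=d[int(v),int(u)] if z is None else z
    x=(u-K[0,2])/K[0,0]*z;y=(v-K[1,2])/K[1,1]*z
    return (T@[x,-y,-z,1])[:3]
E
python3 - <<'E'
from h import *
print(get_state())
for n in('scene','top'):
    grab(n,n+'0'); print(camera_model(n))
E
```

```text
{'clock': 0.0, 'qpos': array([-1.26300017e+00,  2.76596268e-01,  1.50613535e+00, -2.00890267e-05,
        1.36068201e+00, -1.21041518e-01]), 'qd': array([ 0.00036805, -0.00053411,  0.00132007, -0.00098952,  0.00097348,
       -0.00060878]), 'effort': array([ 1.62283141e-04, -4.16778803e+01, -2.45805985e+01, -8.89424359e-05,
        1.10770273e-02, -6.27133417e-06]), 'position': array([ 0.23889994, -0.5224456 ,  0.23043809]), 'ee_rot': array([-9.05603622e-04,  9.77099366e-01,  2.12781578e-01, -9.46741447e-05]), 'contact_force': array([-0.14710432,  0.33786359,  0.17209064]), 'moment': array([ 0.01103432,  0.0303397 , -0.00591465]), 'width': 0.08562340101822383}
{'camera_matrix': array([[446.94031952,   0.        , 247.1652473 ],
       [  0.        , 446.94031952, 191.74042614],
       [  0.        ,   0.        ,   1.        ]]), 'cam_to_world': array([[ 0.66313168,  0.43262826, -0.61081025, -0.08179529],
       [-0.74831423,  0.36487377, -0.55397919, -0.30676926],
       [-0.01679842,  0.82443916,  0.56570124,  0.70295508],
       [ 0.        ,  0.        ,  0.        ,  1.        ]])}
{'camera_matrix': array([[432.68827945,   0.        , 259.01939697],
       [  0.        , 432.68827945, 195.90347425],
       [  0.        ,   0.        ,   1.        ]]), 'cam_to_world': array([[ 0.01353581,  0.99888141, -0.04530684,  0.49401334],
       [-0.99978452,  0.01280703, -0.01633709,  0.25363338],
       [-0.01573857,  0.04551822,  0.99883952,  1.31292797],
       [ 0.        ,  0.        ,  0.        ,  1.        ]])}
```

View pics/scene0.png

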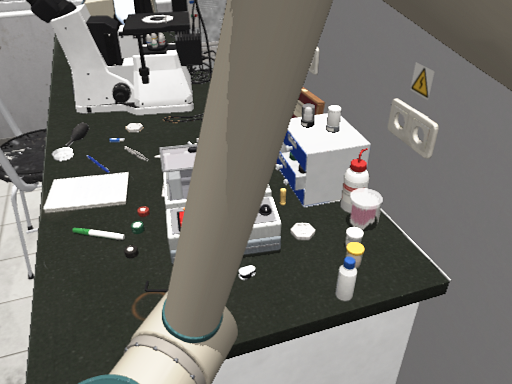

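View pics/top0.png

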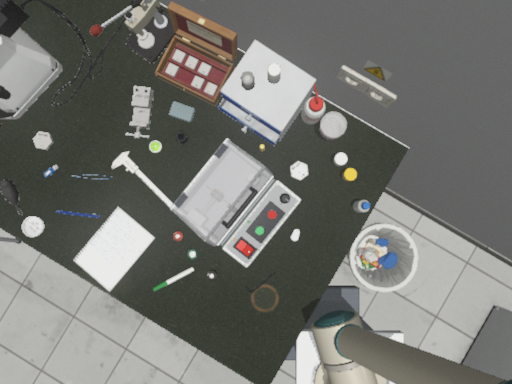

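The top view shows the saw unobstructed, with its console at about (262,225). In the scene view the arm blocks it. I'll enlarge the top view.

```bash
python3 - <<'E'
from h import *
z=np.load('top0.npz');im=z['im'];c=im[130:275,165:315]
cv2.imwrite('pics/topc.png',cv2.cvtColor(cv2.resize(c,None,fx=4,fy=4,interpolation=cv2.INTER_CUBIC),cv2.COLOR_RGB2BGR))
E
```

```text
(no output)
```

View pics/topc.png

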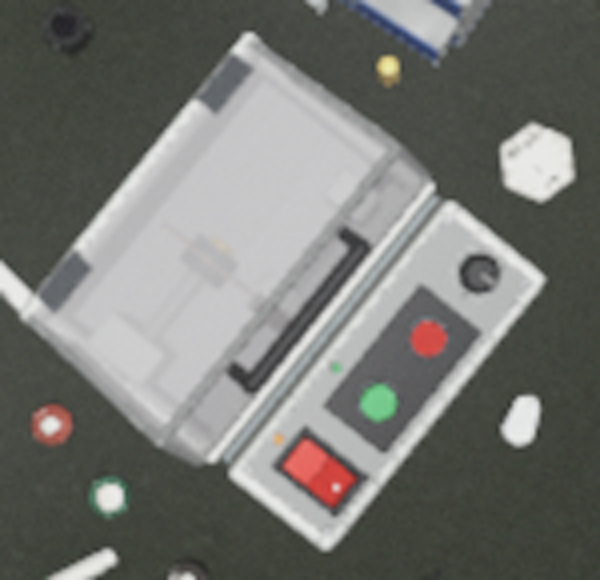

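Enlarged pixel positions (4x crop): rocker dot (336,487), green key (378,403), red key (428,338), dial (480,272), bar from about (250,385) to (360,240). The hood is raised.

```bash
python3 - <<'E'
from h import *
z=np.load('top0.npz');d=z['d']
f=lambda u,v:(165+u/4-.375,130+v/4-.375)
for n,u,v in [('dot',336,487),('green',378,403),('red',428,338),('dial',480,272),('barmid',307,310),('bar1',250,382),('bar2',362,240),('cornerFL',327,550),('cornerFR',545,280),('rockerback',303,455),('hingeL',65,280),('hingeR',225,84),('consBL',232,475),('consBR',450,203),('loupe',522,420)]:
    a,b=f(u,v); dd=d[int(b)-1:int(b)+3,int(a)-1:int(a)+3]
    print(n,np.round([a,b],1),np.round(world('top',d,a,b,d[round(b),round(a)]),4),np.round([dd.min(),dd.max()],3))
E
```

```text
dot [248.6 251.4] [0.3943 0.3001 0.107 ] [1.193 1.204]
green [259.1 230.4] [0.4529 0.2717 0.1111] [1.193 1.2  ]
red [271.6 214.1] [0.4984 0.2376 0.1084] [1.2   1.211]
dial [284.6 197.6] [0.5448 0.2019 0.1067] [1.199 1.206]
barmid [241.4 207.1] [0.5143 0.3147 0.2381] [1.072 1.101]
bar1 [227.1 225.1] [0.4691 0.3495 0.2366] [1.069 1.109]
bar2 [255.1 189.6] [0.5583 0.2811 0.2376] [1.072 1.112]
cornerFL [246.4 267.1] [0.3383 0.3102 0.0022] [1.215 1.306]
cornerFR [300.9 199.6] [0.5438 0.1483 0.0027] [1.218 1.315]
rockerback [240.4 243.4] [0.4161 0.3233 0.1076] [1.199 1.204]
hingeL [180.9 199.6] [0.5333 0.4794 0.1696] [1.145 1.153]
hingeR [220.9 150.6] [0.6648 0.3752 0.1721] [1.149 1.157]
consBL [222.6 248.4] [0.4012 0.3728 0.1036] [1.206 1.312]
consBR [277.1 180.4] [0.5933 0.2232 0.1007] [1.211 1.315]
loupe [295.1 234.6] [0.4387 0.1658 0.0203] [1.285 1.293]
```

Request:
{"name": "drive_tool", "arguments": {"motion": "0 0 -9.3 0 0 -0.02 0; 0 0 -9.3 0 0 -0.02 0; 0 0 -9.3 0 0 -0.02 0; 0 0 0 0 0 0 0", "newtons": 40}}

```text
clock: 0.6
position: [0.2385, -0.5213, 0.2893]
ee_rot: [-0.004, 0.894, 0.448, 0.001]
contact_force: [0.1, -0.2, -0.8]
width: 0.0121
```

```bash
cat >> h.py <<'E'
from scipy.spatial.transform import Rotation as R
def delta(target,yaw=52.5,tilt=0):
    s=get_state();q=s['ee_rot'];M=R.from_quat([q[1],q[2],q[3],q[0]])
    a=np.radians(yaw);x=np.array([np.cos(a),np.sin(a),0]);t=np.radians(tilt)
    zt=np.sin(t)*x+np.array([0,0,-np.cos(t)]);xt=np.cos(t)*x+np.array([0,0,np.sin(t)])
    T=R.from_matrix(np.c_[xt,np.cross(zt,xt),zt])
    print('t',round(s['clock'],2),'pos',np.round(s['position'],4),'F',np.round(s['contact_force'],1),'w',round(s['width'],4),'j',np.round(s['qpos'],2))
    print('rot deg',np.round(np.degrees((M.inv()*T).as_rotvec()),2),'shift',np.round(M.inv().apply(np.array(target)-s['position']),4))
E
python3 -c "
from h import *
delta([.51,.309,.27])"
```

```text
t 0.6 pos [ 0.2385 -0.5213  0.2893] F [ 0.1 -0.2 -0.8] w 0.0121 j [-1.26  0.25  1.4   0.    1.5  -0.62]
rot deg [-0.36 -0.26  0.76] shift [ 0.8276 -0.279   0.0248]
```

Request:
{"name": "drive_tool", "arguments": {"motion": "0 0 0 0.046 -0.0155 0 0; 0 0 0 0.046 -0.0155 0 0; 0 0 0 0.046 -0.0155 0 0; 0 0 0 0.046 -0.0155 0 0; 0 0 0 0.046 -0.0155 0 0; 0 0 0 0.046 -0.0155 0 0; 0 0 0 0.046 -0.0155 0 0; 0 0 0 0.046 -0.0155 0 0; 0 0 0 0.046 -0.0155 0 0; 0 0 0 0.046 -0.0155 0 0; 0 0 0 0.046 -0.0155 0 0; 0 0 0 0.046 -0.0155 0 0"}}

```text
clock: 2.1
position: [0.4295, 0.0466, 0.2808]
ee_rot: [-0.013, 0.904, 0.428, -0.003]
contact_force: [-0.2, -1.1, -1.0]
width: -0.0
```

```bash
python3 -c "
from h import *
delta([.51,.309,.27])
grab('wrist','w1')
print(camera_model('wrist'))"
```

```text
t 2.1 pos [0.4295 0.0466 0.2808] F [-0.2 -1.1 -1. ] w -0.0 j [-0.07  0.04  1.68  0.02  1.44  0.61]
rot deg [-1.47 -0.4  -1.87] shift [ 0.2539 -0.1039  0.0152]
{'camera_matrix': array([[297.31863964,   0.        , 251.75895226],
       [  0.        , 297.31863964, 183.19732106],
       [  0.        ,   0.        ,   1.        ]]), 'T_tool_cam': array([[ 3.50267029e-04,  9.53676627e-01,  3.00833458e-01,
         7.68379918e-02],
       [ 9.99999787e-01, -1.68588809e-04, -6.29875908e-04,
         4.16684263e-04],
       [-5.49980777e-04,  3.00833614e-01, -9.53676483e-01,
        -1.42757711e-01],
       [ 0.00000000e+00,  0.00000000e+00,  0.00000000e+00,
         1.00000000e+00]])}
```

View pics/w1.png

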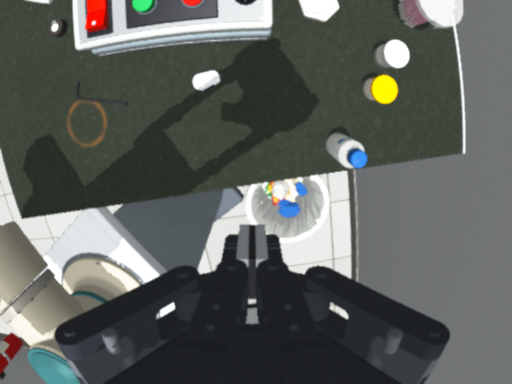

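The wrist view shows the console at the top of the frame: rocker at about (96,15), green key (143,3), red key (192,0). Next I'll move closer.

Request:
{"name": "drive_tool", "arguments": {"motion": "-1.5 -0.4 -1.9 0.046 -0.019 0 0; 0 0 0 0.046 -0.02 0 0; 0 0 0 0.03 -0.015 0 0; 0 0 0 0 0 0 0"}}

```text
clock: 2.65
position: [0.4631, 0.1854, 0.277]
ee_rot: [-0.003, 0.898, 0.44, -0.001]
contact_force: [0.6, -0.9, 0.3]
width: 0.0002
```

```bash
python3 -c "
from h import *
delta([.51,.309,.27])
grab('wrist','w2');grab('scene','s2')"
```

```text
t 2.65 pos [0.4631 0.1854 0.277 ] F [ 0.6 -0.9  0.3] w 0.0002 j [0.24 0.14 1.57 0.   1.43 0.9 ]
rot deg [-0.35 -0.01 -0.24] shift [ 0.1264 -0.0386  0.0073]
```

View pics/w2.png

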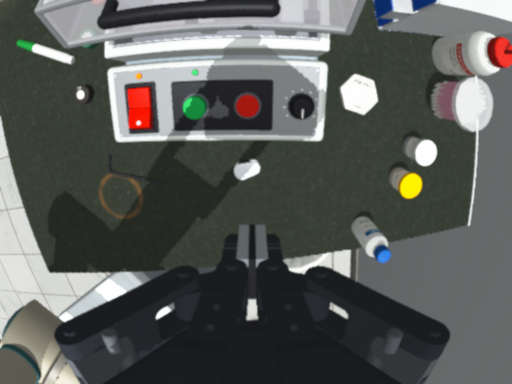

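View pics/s2.png

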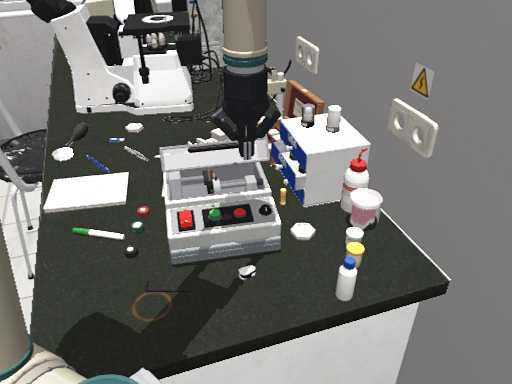

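The wrist view now shows all the controls and the bar clearly. The scene view is clear too. Enlarging the wrist view for exact positions.

```bash
python3 - <<'E'
from h import *
z=np.load('w2.npz');im=z['im'];c=im[0:145,95:335]
c=cv2.resize(c,None,fx=3.3,fy=3.3,interpolation=cv2.INTER_CUBIC)
cv2.imwrite('pics/w2c.png',cv2.cvtColor(c,cv2.COLOR_RGB2BGR))
z=np.load('s2.npz');im=z['im'];c=im[130:260,150:290]
c=cv2.resize(c,None,fx=4,fy=4,interpolation=cv2.INTER_CUBIC)
cv2.imwrite('pics/s2c.png',cv2.cvtColor(c,cv2.COLOR_RGB2BGR))
E
```

```text
(no output)
```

View pics/w2c.png

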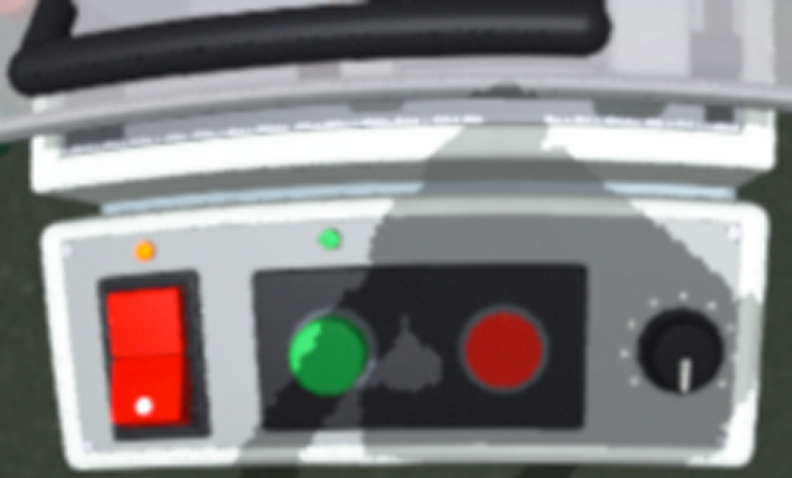

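View pics/s2c.png

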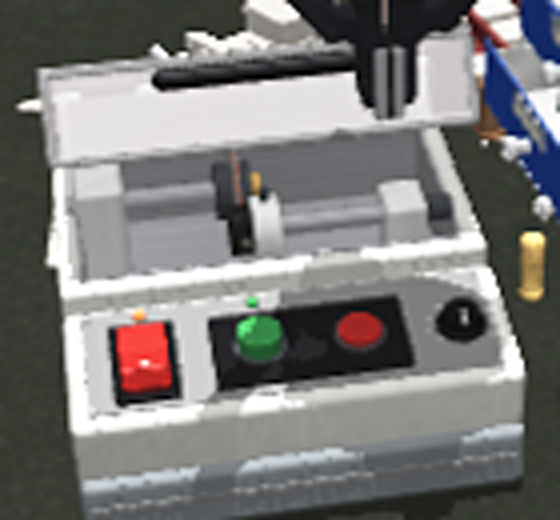

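Wrist crop: dot (144,405), green key (328,355), red key (503,349), dial (682,350), bar from (25,72) to (595,28). Scene crop: dot (144,366), green key (260,335), red key (360,328).

```bash
cat >> h.py <<'E'
def wworld(z,u,v,r=1):
    m=camera_model('wrist');K=m['camera_matrix'];T=m['T_tool_cam']
    d=np.median(z['d'][round(v)-r:round(v)+r+1,round(u)-r:round(u)+r+1])
    a,b=(u-K[0,2]),(v-K[1,2]);rr=np.hypot(a,b);th=rr/K[0,0]
    x,y=np.tan(th)*d*a/rr,np.tan(th)*d*b/rr
    p=(T@[x,-y,-d,1])[:3];q=z['q'];return R.from_quat([q[1],q[2],q[3],q[0]]).apply(p)+z['p']
E
python3 - <<'E'
from h import *
z=np.load('w2.npz')
for n,u,v in [('dot',144,405),('green',328,355),('red',503,349),('dial',682,350),('pivot',147,354),('barL',40,68),('barM',310,40),('barR',580,30)]:
    print(n,np.round(wworld(z,95+u/3.3-.35,v/3.3-.35),4))
d=np.load('s2.npz')['d']
for n,u,v in [('dot',144,366),('green',260,335),('red',360,328),('bar',255,70)]:
    a,b=150+u/4-.375,130+v/4-.375;print(n,np.round(world('scene',d,a,b,np.median(d[round(b)-1:round(b)+2,round(a)-1:round(a)+2])),4))
E
```

```text
dot [0.3937 0.3004 0.1081]
green [0.4534 0.2718 0.1109]
red [0.4975 0.2385 0.1046]
dial [0.5428 0.2041 0.1071]
pivot [0.4043 0.3136 0.1036]
barL [0.4688 0.346  0.2388]
barM [0.5119 0.3108 0.2381]
barR [0.5512 0.2805 0.2392]
dot [0.3898 0.3012 0.1098]
green [0.4479 0.271  0.1119]
red [0.4945 0.2398 0.1051]
bar [0.501  0.3177 0.2376]
```

```bash
python3 -c "
from h import *
delta([.511,.311,.25])"
```

```text
t 2.75 pos [0.4627 0.1834 0.2773] F [0.3 0.1 0.3] w 0.0001 j [0.23 0.14 1.57 0.   1.43 0.89]
rot deg [-0.32  0.05 -0.33] shift [ 0.1304 -0.04    0.0274]
```

Request:
{"name": "drive_tool", "arguments": {"motion": "-0.3 0 -0.3 0.046 -0.014 0 0; 0 0 0 0.046 -0.014 0 0; 0 0 0 0.036 -0.012 0.01 0; 0 0 0 0 0 0.01 0; 0 0 0 0 0 0 0"}}

```text
clock: 3.38
position: [0.5107, 0.3025, 0.2552]
ee_rot: [0.003, 0.9, 0.435, -0.003]
contact_force: [-0.7, 0.6, 0.7]
width: 0.0005
```

```bash
python3 -c "
from h import *
delta([.511,.311,.25])"
```

```text
t 3.38 pos [0.5107 0.3025 0.2552] F [-0.7  0.6  0.7] w 0.0005 j [ 0.42  0.3   1.42 -0.01  1.43  1.09]
rot deg [ 0.13  0.41 -0.88] shift [ 0.0069 -0.0051  0.0051]
```

Request:
{"name": "drive_tool", "arguments": {"motion": "0 0.4 -0.9 0.006 -0.005 0.008 0; 0 0 0 -0.001 0 0.012 0; 0 0 0 -0.006 0 0.012 0; 0 0 0 -0.006 0 0.012 0; 0 0 0 -0.005 0 0.012 0"}}

```text
clock: 4.0
position: [0.4998, 0.2937, 0.1991]
ee_rot: [0.001, 0.897, 0.441, 0.004]
contact_force: [0.1, 1.4, 2.0]
width: 0.0
```

```bash
python3 -c "
from h import *
delta([.501,.298,.155])
grab('scene','s3')
c=cv2.imread('pics/s3.png')[100:270,140:300];cv2.imwrite('pics/s3c.png',cv2.resize(c,None,fx=3.5,fy=3.5))"
```

```text
t 4.0 pos [0.4998 0.2937 0.1991] F [0.1 1.4 2. ] w 0.0 j [ 0.41  0.3   1.55 -0.    1.28  1.07]
rot deg [ 0.25 -0.38 -0.15] shift [ 0.0039 -0.0019  0.0441]
```

View pics/s3c.png

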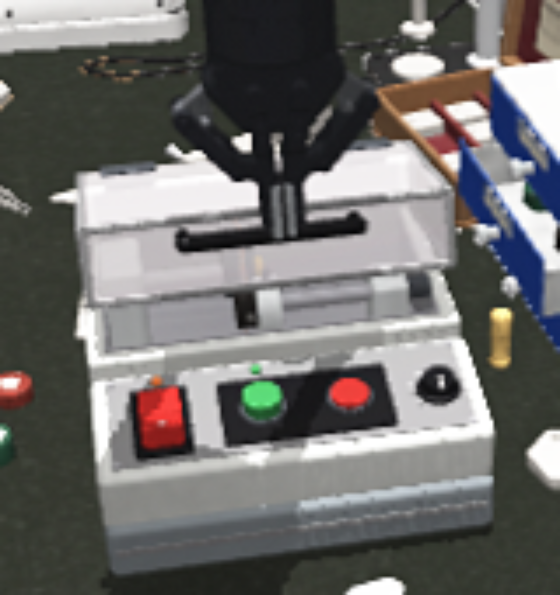

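The fingertips are on the bar and the hood is closing. They sit slightly ahead of the bar, so I'll centre them a little while pushing.

Request:
{"name": "drive_tool", "arguments": {"motion": "0 0 0 0.002 0 0.012 0; 0 0 0 0.002 0 0.012 0; 0 0 0 0.001 0 0.012 0; 0 0 0 0 0 0.008 0; 0 0 0 0 0 0.005 0; 0 0 0 0 0 0.004 0"}}

```text
clock: 4.8
position: [0.5004, 0.2943, 0.1555]
ee_rot: [0.003, 0.897, 0.442, 0.003]
contact_force: [-7.6, -5.0, 21.1]
width: 0.0001
```

```bash
python3 -c "
from h import *
delta([.501,.298,.15])"
```

```text
t 4.8 pos [0.5004 0.2943 0.1555] F [-7.6 -5.  21.1] w 0.0001 j [ 0.42  0.33  1.62 -0.01  1.19  1.07]
rot deg [ 0.44 -0.12 -0.08] shift [ 0.0033 -0.0018  0.0055]
```

It stopped with 21 N upwards at z = 0.1555, which is the bar's shut height. Lifting off to check.

Request:
{"name": "drive_tool", "arguments": {"motion": "0 0 0 0 0 -0.03 0; 0 0 0 -0.02 0 -0.03 0; 0 4 0 -0.03 0 0 0; 0 4 0 -0.03 0 0 0; 0 0 0 0 0 0 0"}}

```text
clock: 5.42
position: [0.4527, 0.2327, 0.2121]
ee_rot: [-0.029, 0.894, 0.441, 0.07]
contact_force: [0.8, -0.1, -0.1]
width: -0.0002
```

```bash
python3 -c "
from h import *
n=np.array([-.085,-.11,.99])
delta(np.array([.3925,.2988,.108])+.035*n,52.5,8)
grab('scene','s4')
c=cv2.imread('pics/s4.png')[100:270,140:300];cv2.imwrite('pics/s4c.png',cv2.resize(c,None,fx=3.5,fy=3.5))
grab('wrist','w4')"
```

```text
t 5.42 pos [0.4527 0.2327 0.2121] F [ 0.8 -0.1 -0.1] w -0.0002 j [0.28 0.12 1.78 0.09 1.12 0.9 ]
rot deg [ 0.53 -0.69  0.06] shift [ 0.0004 -0.0887  0.0695]
```

View pics/s4c.png

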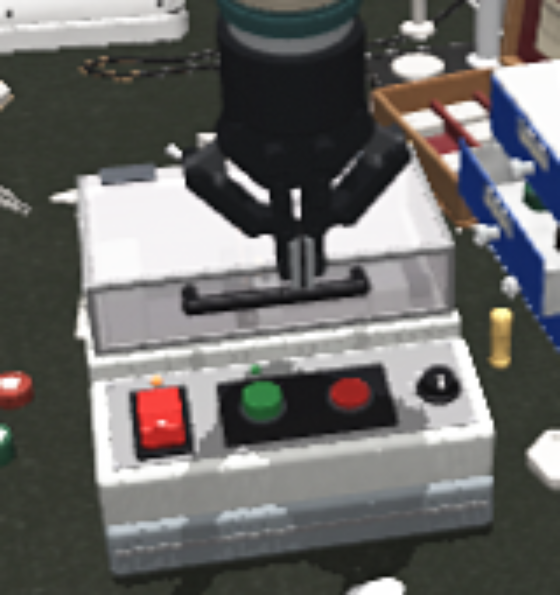

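View pics/w4.png

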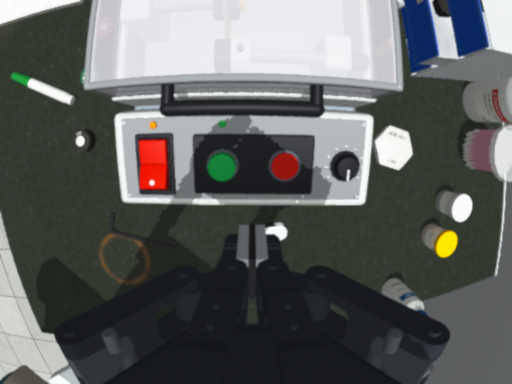

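The hood is seated on the body with no gap. The wrist view shows the rocker dot at (152,183), green key (222,166), red key (285,165) and bar (242,107). I'll check the bar height and re-measure.

```bash
python3 - <<'E'
from h import *
z=np.load('w4.npz')
for n,u,v in [('dot',152,183),('green',222,166),('red',285,165),('bar',242,106),('barl',190,104),('barr',300,104)]: print(n,np.round(wworld(z,u,v),4))
n=np.array([-.085,-.11,.99])
delta(np.array([.3925,.2988,.108])+.035*n,52.5,8)
E
```

```text
dot [0.3935 0.2997 0.109 ]
green [0.4539 0.2723 0.1111]
red [0.4978 0.2389 0.1042]
bar [0.4967 0.2981 0.1566]
barl [0.4687 0.3225 0.1557]
barr [0.5307 0.2748 0.1552]
t 5.53 pos [0.4557 0.2345 0.2131] F [ 0.8  0.3 -0.6] w 0.0001 j [0.28 0.12 1.77 0.09 1.12 0.9 ]
rot deg [ 0.61 -0.83  0.15] shift [-0.003  -0.09    0.0698]
```

The bar top is at 0.156, so the hood is shut. Now over the rocker.

Request:
{"name": "drive_tool", "arguments": {"motion": "0.6 -0.8 0 -0.002 -0.045 0 0; 0 0 0 0 -0.045 0.02 0; 0 0 0 0 0 0.025 0; 0 0 0 0 0 0.02 0; 0 0 0 0 0 0 0"}}

```text
clock: 6.15
position: [0.3946, 0.3042, 0.1463]
ee_rot: [-0.032, 0.893, 0.443, 0.066]
contact_force: [1.0, -0.5, -0.4]
width: -0.0001
```

```bash
python3 -c "
from h import *
n=np.array([-.085,-.11,.99])
delta(np.array([.3925,.2988,.1085]),52.5,8)"
```

```text
t 6.15 pos [0.3946 0.3042 0.1463] F [ 1.  -0.5 -0.4] w -0.0001 j [0.47 0.16 1.9  0.08 0.95 1.08]
rot deg [ 0.1  -0.42  0.31] shift [-0.0111  0.0015  0.0366]
```

Request:
{"name": "drive_tool", "arguments": {"motion": "0 -0.4 0.3 -0.011 0.0015 0.01 0; 0 0 0 0 0 0.015 0; 0 0 0 0 0 0.004 0; 0 0 0 0 0 0 0"}}

```text
clock: 6.65
position: [0.3941, 0.2983, 0.1161]
ee_rot: [-0.03, 0.895, 0.441, 0.064]
contact_force: [0.5, -0.4, 0.6]
width: 0.0003
```

```bash
python3 -c "
from h import *
delta(np.array([.3925,.2988,.1085]),52.5,8)
grab('scene','s5')
c=cv2.imread('pics/s5.png')[150:250,150:290];cv2.imwrite('pics/s5c.png',cv2.resize(c,None,fx=5,fy=5))"
```

```text
t 6.65 pos [0.3941 0.2983 0.1161] F [ 0.5 -0.4  0.6] w 0.0003 j [0.46 0.19 1.95 0.08 0.87 1.07]
rot deg [ 0.2  -0.14 -0.01] shift [-0.0016 -0.0016  0.0075]
```

View pics/s5c.png

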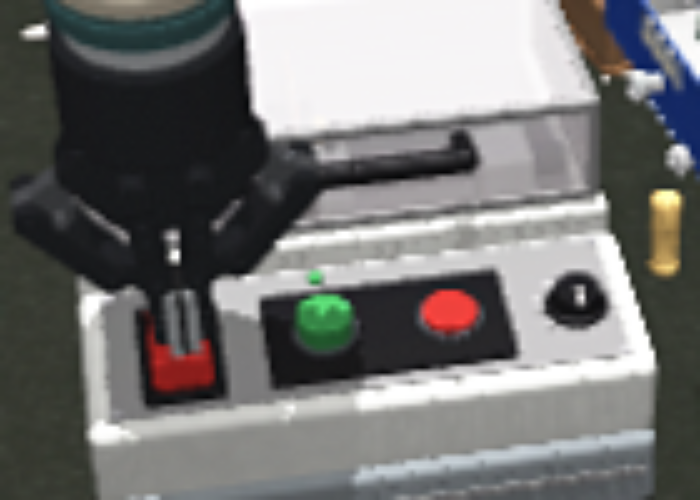

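The fingers are above the rocker's near half, with about 8 mm to go. Pressing now.

Request:
{"name": "drive_tool", "arguments": {"motion": "0 0 0 -0.0015 -0.001 0.004 0; 0 0 0 0 0 0.005 0; 0 0 0 0 0 0.004 0; 0 0 0 0 0 0.003 0"}}

```text
clock: 7.2
position: [0.3939, 0.2991, 0.1008]
ee_rot: [-0.03, 0.895, 0.441, 0.065]
contact_force: [-1.8, -3.2, 13.4]
width: 0.0001
```

Request:
{"name": "drive_tool", "arguments": {"motion": "0 0 0 0 0 0.002 0; 0 0 0 0 0 0.002 0"}}

```text
clock: 7.45
position: [0.3939, 0.2991, 0.1007]
ee_rot: [-0.029, 0.894, 0.442, 0.065]
contact_force: [-7.2, -6.0, 21.6]
width: 0.0004
```

It has bottomed out. Backing off to look.

Request:
{"name": "drive_tool", "arguments": {"motion": "0 0 0 0 0 -0.03 0; 0 0 0 0 0.03 -0.02 0; 0 0 0 -0.01 0.04 0 0; 0 0 0 0 0 0 0"}}

```text
clock: 7.95
position: [0.4415, 0.2432, 0.1516]
ee_rot: [-0.029, 0.894, 0.442, 0.068]
contact_force: [0.8, -0.1, -0.2]
width: 0.0
```

```bash
python3 -c "
from h import *
n=np.array([-.085,-.11,.99])
delta(np.array([.4535,.272,.111])+.01*n,52.5,8)
grab('scene','s6')
c=cv2.imread('pics/s6.png')[150:250,150:290];cv2.imwrite('pics/s6c.png',cv2.resize(c,None,fx=5,fy=5))
grab('wrist','w6')"
```

```text
t 7.95 pos [0.4415 0.2432 0.1516] F [ 0.8 -0.1 -0.2] w 0.0 j [0.31 0.16 1.88 0.09 0.97 0.91]
rot deg [ 0.43 -0.47  0.21] shift [ 0.0239 -0.0082  0.0345]
```

View pics/s6c.png

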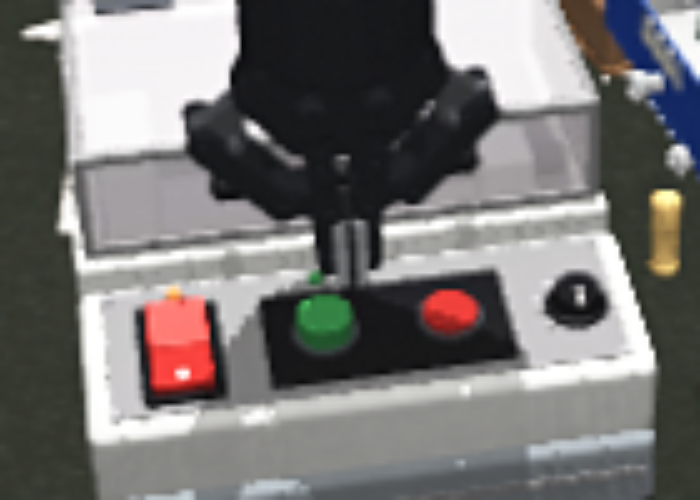

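View pics/w6.png

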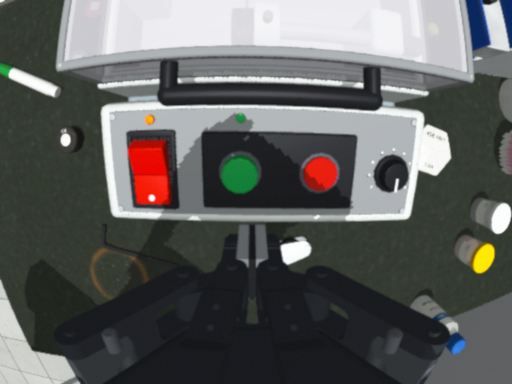

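The far end of the rocker is now raised and the near end with the dot (152,198) is down, so it has flipped on. The green key is at (240,174). Moving above it.

Request:
{"name": "drive_tool", "arguments": {"motion": "0.4 -0.5 0.2 0.024 -0.008 0 0; 0 0 0 0 0 0.012 0; 0 0 0 0 0 0.012 0; 0 0 0 0 0 0 0"}}

```text
clock: 8.55
position: [0.4449, 0.2722, 0.1273]
ee_rot: [-0.032, 0.894, 0.444, 0.058]
contact_force: [-0.4, -0.5, -0.6]
width: 0.0
```

```bash
python3 - <<'E'
from h import *
z=np.load('w6.npz')
for n,u,v in [('dot',152,198),('green',240,174),('red',320,173),('bar',270,94)]: print(n,np.round(wworld(z,u,v),4))
delta(np.array([.4535,.272,.111]),52.5,8)
E
```

```text
dot [0.3912 0.2967 0.1014]
green [0.4535 0.2725 0.1115]
red [0.497  0.2392 0.1046]
bar [0.4944 0.299  0.1556]
t 8.55 pos [0.4449 0.2722 0.1273] F [-0.4 -0.5 -0.6] w 0.0 j [0.36 0.22 1.87 0.09 0.94 0.96]
rot deg [-0.35  0.39  0.26] shift [0.0028 0.0071 0.0168]
```

Request:
{"name": "drive_tool", "arguments": {"motion": "-0.3 0.4 0.2 0.003 0.007 0.008 0; 0 0 0 0 0 0.005 0; 0 0 0 0 0 0.004 0; 0 0 0 0 0 0.004 0; 0 0 0 0 0 0.002 0"}}

```text
clock: 9.18
position: [0.4544, 0.2721, 0.1038]
ee_rot: [-0.031, 0.895, 0.441, 0.063]
contact_force: [-4.5, -2.7, 16.0]
width: -0.0001
```

```bash
python3 - <<'E'
from h import *
delta(np.array([.4535,.272,.1045]),52.5,8)
E
```

```text
t 9.18 pos [0.4544 0.2721 0.1038] F [-4.5 -2.7 16. ] w -0.0001 j [0.36 0.25 1.9  0.1  0.87 0.95]
rot deg [-0.02 -0.03  0.  ] shift [-0.0006 -0.0007 -0.0007]
```

The key has bottomed out at 16 N, about 7 mm down. One more nudge, then I'll back off and look.

Request:
{"name": "drive_tool", "arguments": {"motion": "0 0 0 0 0 0.002 0; 0 0 0 0 0 0 0; 0 0 0 0 0 -0.03 0; 0 0 0 0 0 -0.03 0; 0 0 0 -0.03 0 -0.03 0; 0 0 0 -0.03 0 -0.03 0; 0 0 0 0 0 0 0; 0 0 0 0 0 0 0"}}

```text
clock: 10.18
position: [0.4084, 0.2108, 0.2172]
ee_rot: [-0.03, 0.894, 0.442, 0.064]
contact_force: [-0.0, 0.8, 0.1]
width: 0.0001
```

```bash
python3 - <<'E'
from h import *
delta(np.array([.4535,.272,.1045]),52.5,8)
grab('scene','s7')
c=cv2.imread('pics/s7.png')[150:250,150:290];cv2.imwrite('pics/s7c.png',cv2.resize(c,None,fx=5,fy=5))
grab('wrist','w7')
E
```

```text
t 10.18 pos [0.4084 0.2108 0.2172] F [-0.   0.8  0.1] w 0.0001 j [0.26 0.04 1.85 0.09 1.14 0.88]
rot deg [ 0.13 -0.15  0.09] shift [ 0.0593 -0.0016  0.1223]
```

View pics/s7c.png

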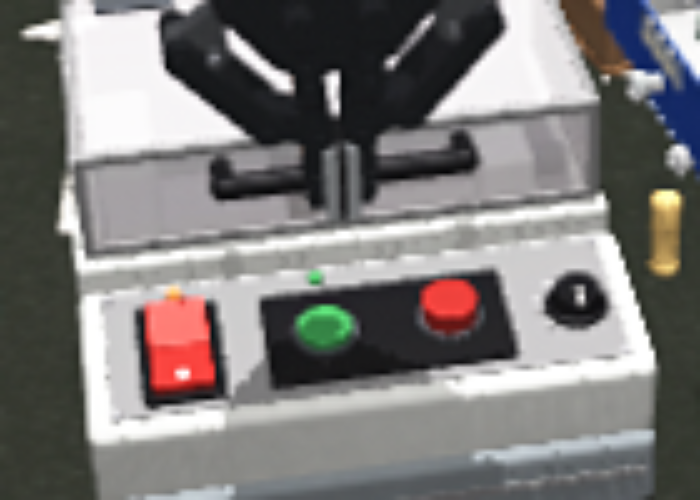

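View pics/w7.png

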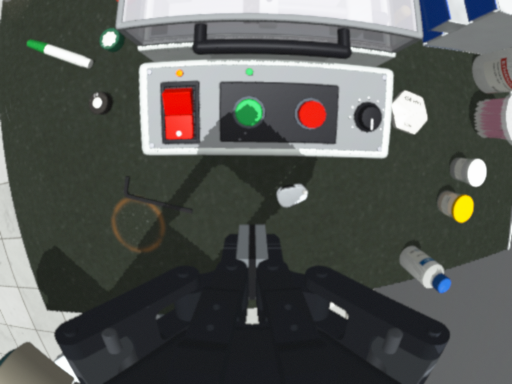

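The green key is in at scene-crop (325,327), the red key stands out at (449,305), the rocker is on and the hood is shut. A quick check of the numbers, then I'll hand in.

```bash
python3 - <<'E'
from h import *
z=np.load('w7.npz')
for n,u,v in [('dot',179,133),('green',249,112),('red',312,113),('bar',270,43),('loupe',292,195)]: print(n,np.round(wworld(z,u,v),4))
print(sign_off())
E
```

```text
dot [0.3914 0.297  0.1011]
green [0.4532 0.2722 0.1039]
red [0.4966 0.2383 0.1112]
bar [0.4946 0.3008 0.1558]
loupe [0.4378 0.1669 0.0164]
the job is handed in; nothing more can be done
None
```

I shut the hood, switched the mains rocker on, then pressed the green start key in, each with the closed fingertips. The job was handed in at about 10.3 s of the 38 s allowed; no verdict was reported.

The last wrist-camera checks all agreed:
- **Hood:** the top of the bar is at 0.156 m, which is its shut height.
- **Rocker:** the white dot went down about 7 mm, and the far end is now the raised one.
- **Keys:** the green key top is about 7 mm lower and the red key about 7 mm higher than at the start.
- **Robot and bystanders:** the arm was clear of everything with about 0 N on the wrist. The loupe measured within about 2 mm of where it started. I did not re-measure the other loose objects, but the arm only touched the saw and I saw none of them moved.

The highest force read was about 23 N, at the end of the hood and rocker pushes.

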